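Load the texture panel and close the guarded hold-down

TASK

Push the white plaster panel along the bed of the jig with the fingertips, without lifting it, until it rests against the stop bar under the guard. Then reach down through the window of the yellow guard, without ever touching the guard, press the red lever all the way down, leave it down and withdraw. Leave everything else on the table where it is.

Things in the scene. Friction and masses are not known exactly. Their poses are not given: they have to be found in the camera images.
- jig: Workshop jig, fixed to the table for the run: plywood bed 12 mm thick, 160 mm wide, from x = -195 to +150 mm in its own frame. Origin: on the table, under the bed's centre line; +x points along the bed from the open loading end (robot side) to the guard; z up. Two wooden side rails (inner faces at y = +-62 mm, tops 24 mm above the table, from x = -195 to +60 mm) guide the panel. Aluminium stop bar across the bed with its near face at x = +60 mm.
- panel: White plaster panel with combed arcs, 150 (x, along the bed) x 120 x 18 mm, 0.2 to 0.4 kg, loose, lying flat on the bed between the rails (2 mm play each side), short of the stop. Origin: centre of its underside (12 mm above the table). Against the stop its origin is at x = -15 mm in the jig's frame (near edge at x = -90 mm); it starts 40 to 70 mm short of that. Slides along the bed with a few newtons.
- guard: Guard on the jig, same origin and axes as the jig: yellow top frame 6 mm thick, top 120 mm above the table, from x = -14 to +145 mm, 160 mm wide, on yellow posts with clear side and front panes; the panel passes under the front pane (48 mm above the table). The frame has one rectangular window, open upwards, over the lever.
- window (a point): Centre of the guard's window at the level of the frame's top face (120 mm above the table). The opening is 84 mm along the jig's x by 84 mm along its y.
- lever_pad (a point): Centre of the top face of the lever's red pad, 30 mm (x) x 34 mm (y), seen through the window. Lever raised: 112 mm above the table at x = +50 mm in the jig's frame; fully down: 90 mm above the table at x = +42 mm.
- lever (a joint): Angle of the red hold-down lever (rad): 0 fully raised, 0.30 fully down (end stop); starts between 0 and 0.05. Its hinge runs across the bed at x = +120 mm, 75 mm above the table in the jig's frame. Stiff hinge: pressing the pad takes about 7 N, and it stays where it is left. Fully down, its rubber foot (at x = +30 mm) stands about 1 mm over a seated panel; it blocks a panel that is not yet in.
- cup: blue ceramic cup, 72 mm across, 85 high; loose bystander; origin at the centre of its underside
- jar: amber jar with white cap, 56 mm across, 70 high; loose bystander; origin at the centre of its underside
- bottle: clear water bottle with blue label, 64 mm across, 200 high; loose bystander; origin at the centre of its underside
- dish: white plastic dish, 170 mm across, 30 high; loose bystander; origin at the centre of its underside
- comb: white notched texture comb with a blue back, about 82 x 100 mm, 14 high, lying flat; loose bystander; origin at the centre of its underside
- knife: palette knife (spatula), 200 mm long, lying flat; loose bystander; origin on its underside
- block: cork sanding block 90 x 60 x 30 mm; loose bystander; origin at the centre of its underside

How it is judged (in metres and radians):
On the way, in this order (a step that is already met when the one before it is completed fails the run):
1. the panel is against the stop while the lever is still up (x of panel in the frame of jig above -0.0185 m and z of panel in the frame of jig below 0.015 m and angle between panel's own z axis and vertical below 0.05 rad and value of joint lever below 0.12 rad), for 0.2 s.
2. the lever is pressed fully down with the panel in place (x of panel in the frame of jig above -0.0185 m and z of panel in the frame of jig below 0.015 m and angle between panel's own z axis and vertical below 0.05 rad and value of joint lever above 0.27 rad), for 0.2 s.
At the end, for the whole second after the job is handed in: The panel lies flat on the bed within 3.5 mm of the stop bar and at rest, and the lever stays down (0.27 rad or more of 0.30) (all of step 2 and linear speed of panel below 0.01 m/s); the robot touches nothing.
It fails at once if the guard is touched (contact force between anything else and guard above 0.3 N).
It fails at once if the panel is lifted off the bed or tipped (z of panel in the frame of jig above 0.02 m or angle between panel's own z axis and vertical above 0.12 rad).
It fails at once if a bystander is moved more than 20 mm (distance of any of cup, jar, bottle, dish, comb, knife, block from where it was at the start of the episode above 0.02 m).
It also fails if it takes over 45 s, if anything falls off the work surface, if the arm or the gripper's body presses on something with over 40 N, if the wrist force passes 120 N, or if a joint passes its speed limit or range.

ROBOT

A 6-joint arm with a two-finger parallel gripper is mounted at the origin on the work surface. World frame = base frame: x ahead of the robot, y to its left, z up, the work surface at z = 0. Lengths are in mm, angles in rad, forces in N, time in s.
With the tool pointing down it reaches from about 350 to 875 mm from the base axis. Payload 4.2 kg.
Tool frame: the origin (TCP) lies midway between the tips of the shut fingers; the grasp point (between the pads) lies 19 mm behind it (arm.tcp_to_grasp is the distance from the TCP to the grasp point, in mm); z points along the fingers, y is the line along which they close (so a half turn about z gives the same grasp; the last joint's range is limited). The gripper opens to 85 mm and grips with 20 to 120 N. Pads are 22 mm wide; open, the fingers measure 114 mm over their backs; the gripper's body (76 mm by 85 mm) begins 54 mm behind the grasp point. The pads swing forward as they close: fully open they stand 13 mm farther back than shut.
Start: joints at [1.589, 0.385, 0.008, 0, -1.194, -0.259], TCP at [149.018, 606.954, 231.312] pointing down, gripper open.
Joint ranges: [-3.14, 3.14], [-1.21, 2.06], [-1.07, 1.41], [-3.16, 2.05], [-2.99, -0.16], [-3.1, 3.1]. Speed limits (rad/s): [2.79, 2.79, 3.14, 3.14, 3.14, 3.14].

INTERFACE

Orientations are given as a unit quaternion [x, y, z, w].
In Python, from bench import arm gives the robot as it stands.
- The arm moves only by the tool arm_command, never from a script. Its argument "rows" is a list of rows, each a list of 2 entries, a list of its own where there are three numbers: the shift along the tool's x, y, z as a fraction of full scale, then the turn, a rotation vector about the tool's x, y, z as a fraction of full scale. In form: [[[x, y, z], [wx, wy, wz]], ...]. A call has 1 to 5 rows; each row is the pose to reach, as a shift and turn from the pose commanded when the call began, along the tool's axes at that moment, turning the shorter way round; what a row does not reach only later rows make up. Full scale, the value 1, is 0.25 m for a shift and 180 degrees for a turn. A row lasts 1/10 s, in which the tool goes at most 50 mm and 8.59 degrees, less where a joint would pass 70% of its speed; a pose out of reach is approached as far as the arm can. A call with a number of a shift or a turn outside -1 to 1 is refused whole. A call with a gripper value outside its range is refused whole. "grip" is the opening, from 0 (shut) to 1 (fully open), set as the call begins (left out, the last holds). The fingers move at their own pace and stop on an object; the grip force is fixed at half the most. Time passes only in rows, so rows that repeat a pose let the fingers close. It gives the time, the measured TCP pose, the force, the opening and the grip force at its end, in the units of the state.
- arm.read_state(): the state, without advancing time (a new reading comes with each control period).
- arm.get_image(name): name is "scene" or "top"; returns (picture, depth): 400x640x3 uint8, blue, green, red; 400x640 float32, mm along the optical axis (not along the pixel's ray), 0 where there is no reading.
- arm.camera_info(name): a dict with "fx", "fy", "cx", "cy" (pixels), "extrinsics" (4x4, takes a point from camera to world coordinates). Camera axes: x right, y down, z forward; pixel columns grow to the right and rows downward; lengths in mm; the calibration is good to about 2 mm. A picture is of the moment at which its call begins. camera_info takes no time and is no camera call.
- arm.job_done(): hands the job in; it is judged then, once.
Trained networks look in the newest picture that a camera, given by its name, has taken for a name from the list of things; names that differ only in an ending like _2 or _b are one class to them, and where a whole thing is asked for, a point or a joint stands for the part that bears it (a point fixed in the world has none). Each returns a list of dicts, best first, with "score" (0 to 1); they miss things now and then, are a little off and sometimes report something else, mostly with a low value. They report only what shows in the picture. A call takes as long as a camera call.
- arm.spot_in(camera, query): "position" ([column, row] in pixels, amid what is visible of it).
The state is a dict: "clock": time; "joints": joint angles; "joint_vel": joint speeds; "joint_efforts": joint torques, N m; "position": TCP position; "ee_rot": TCP orientation; "contact_force": force on the tool from outside, world axes, zero at the start; "wrist_torque": the same for the moment, N m; "gripper_width": finger opening in mm; "grasp_force": force on a finger pad.
Only numpy, scipy, OpenCV 4.12 (cv2) and the standard library are available. Lean on these libraries where they do the work, as an engineer would, in place of code of your own. Each camera call takes 0.05 s, during which the arm holds its last target. There are 200 camera calls.

## Working session

There is one attempt and no reset: what is moved stays moved. The work goes in short steps, Python scripts to look and compute and a tool call to move; the robot and the scene stay as the last step left them, time stands still between calls to the robot, and variables do not carry over. Pictures are saved under pics/ and viewed, at most 10 in all, crops included, and the job is handed in when it is done.

Besides the shell and the picture viewer there is one more tool, called after ">>>" in YAML: its name, and indented under it one key for each argument. arm_command: Moves the arm, as the interface text tells. Shift numbers are shares of 0.25 m and turn numbers shares of 180 degrees, none past 1 either way. Its arguments: {"type":"object","properties":{"rows":{"type":"array","items":{"type":"array"}},"grip":{"type":"number"}},"required":["rows"]}

```bash
mkdir -p pics
cat > h.py <<'E'
import numpy as np, cv2
from bench import arm
from scipy.spatial.transform import Rotation as R
def cloud(cam):
    im,d=arm.get_image(cam); c=arm.camera_info(cam)
    v,u=np.mgrid[0:d.shape[0],0:d.shape[1]]
    p=np.stack([(u-c['cx'])/c['fx']*d,(v-c['cy'])/c['fy']*d,d],-1)
    E=np.array(c['extrinsics']); w=p@E[:3,:3].T+E[:3,3]; w[d==0]=np.nan
    return im,d,w
E
python3 - <<'E'
from h import *
print(arm.read_state())
for c in ('top','scene'):
    im,d,w=cloud(c); cv2.imwrite(f'pics/{c}1.png',im); np.save(f'{c}1.npy',w)
    print(c,np.round(arm.camera_info(c)['extrinsics'],3).tolist(),arm.camera_info(c)['fx'])
    for q in ('jig','panel','guard','window','lever_pad','cup','bottle','jar'):
        r=arm.spot_in(c,q)[:2]
        for x in r:
            u,v=np.round(x['position']).astype(int); print(q,round(x['score'],2),u,v,np.round(w[v,u]))
E
```

```text
{'clock': 0.0, 'joints': array([ 1.58858523e+00,  3.85510956e-01,  6.61980972e-03, -5.09983021e-04,
       -1.19401308e+00, -2.58609518e-01]), 'joint_vel': array([-0.00042189, -0.00171342, -0.00044652, -0.00070964,  0.00071286,
       -0.0005569 ]), 'joint_efforts': array([ 1.80344145e-03, -3.92289877e+01,  1.88404852e+01,  4.18605298e+00,
       -4.60003648e-03, -1.54258835e-06]), 'position': array([148.89588882, 606.39167093, 230.24513668]), 'ee_rot': array([ 9.92747551e-01, -1.20212869e-01, -8.95539076e-05,  1.07655220e-03]), 'contact_force': array([ 0.08957939, -0.42391174,  0.13278512]), 'wrist_torque': array([0.02482632, 0.03141981, 0.0817597 ]), 'grasp_force': 0.0, 'gripper_width': 84.9754251792417}
top [[-0.021, -0.996, 0.09, 401.706], [-1.0, 0.021, 0.002, 21.548], [-0.003, -0.09, -0.996, 1641.621], [0.0, 0.0, 0.0, 1.0]] 414.2636435044271
jig 0.77 329 175 [653. -19.  61.]
panel 0.56 332 200 [559. -29.  32.]
guard 0.93 325 157 [712.  -4. 121.]
guard 0.42 450 178 [ 640. -502.    5.]
window 0.6 326 158 [712.  -8. 103.]
lever_pad 0.42 326 171 [660.  -7. 115.]
cup 0.72 285 187 [618. 156.   4.]
bottle 0.89 197 179 [634. 462. 154.]
jar 0.58 370 189 [ 595. -175.   64.]
scene [[-0.526, 0.641, -0.559, 1271.075], [0.85, 0.388, -0.356, 468.783], [-0.011, -0.663, -0.749, 1067.254], [0.0, 0.0, 0.0, 1.0]] 378.01991460323865
jig 0.81 298 228 [644. -25.  19.]
panel 0.92 316 210 [612.  31. 119.]
guard 0.6 297 230 [nan nan nan]
guard 0.44 468 271 [492. 529.   0.]
window 0.97 297 228 [645. -29.  18.]
lever_pad 0.71 296 221 [677.  -4. 108.]
lever_pad 0.57 299 229 [643. -22.  14.]
cup 0.81 345 230 [581. 126.  40.]
bottle 0.94 440 289 [677. 474. 123.]
bottle 0.34 299 225 [681.   9. 100.]
jar 0.62 270 201 [ 611. -167.   45.]
```

View pics/top1.png

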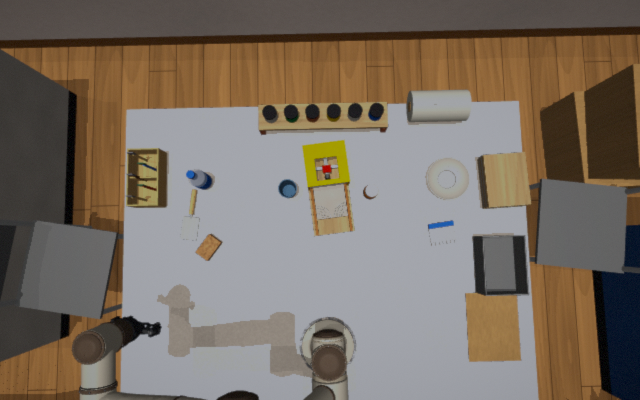

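View pics/scene1.png

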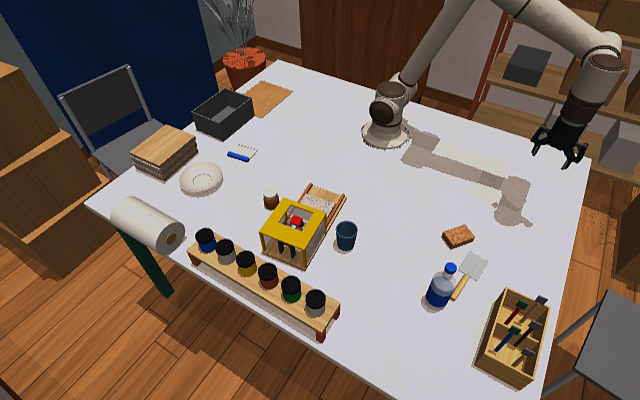

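The top view shows the jig bed around (330,210), the yellow guard around (326,163) with the red pad at (326,170). The cup at (287,188) and jar at (370,191) stand clear on either side. Next I'll fit the jig pose.

```bash
cat > fit.py <<'E'
from h import *
def plane(cam,uv,z):
    c=arm.camera_info(cam);E=np.array(c['extrinsics'])
    r=np.c_[(uv[:,0]-c['cx'])/c['fx'],(uv[:,1]-c['cy'])/c['fy'],np.ones(len(uv))]@E[:3,:3].T
    return E[:3,3]+r*((z-E[2,3])/r[:,2])[:,None]
def rect(cam,m,z):
    v,u=np.nonzero(m); p=plane(cam,np.c_[u,v].astype(float),z)[:,:2]
    return cv2.minAreaRect(p.astype(np.float32)),p.mean(0)
def fit(cam,im,w):
    h=cv2.cvtColor(im,cv2.COLOR_BGR2HSV); box=(abs(w[...,0]-640)<200)&(abs(w[...,1])<150)
    y=(h[...,0]>20)&(h[...,0]<35)&(h[...,1]>170)&(h[...,2]>110)&box&(abs(w[...,2]-120)<10)
    n,l,s,_=cv2.connectedComponentsWithStats(y.astype(np.uint8)); y=l==1+np.argmax(s[1:,4])
    cs,hi=cv2.findContours(y.astype(np.uint8),cv2.RETR_CCOMP,cv2.CHAIN_APPROX_NONE)
    for c,k in zip(cs,hi[0]):
        if len(c)>8: 
            p=plane(cam,c[:,0].astype(float),120)[:,:2].astype(np.float32); print(cam,'hole' if k[3]>=0 else 'outer',len(c),cv2.minAreaRect(p))
    red=((h[...,0]<8)|(h[...,0]>172))&(h[...,1]>150)&(h[...,2]>90)&box&(w[...,2]>95)
    if red.sum()>3: print('red',red.sum(),np.round(np.nanmedian(w[red],0)),rect(cam,red,110))
    wh=(h[...,1]<50)&(h[...,2]>120)&box&(abs(w[...,2]-30)<8)
    n,l,s,_=cv2.connectedComponentsWithStats(wh.astype(np.uint8))
    if n>1: print('panel',rect(cam,l==1+np.argmax(s[1:,4]),30))
    bed=box&(w[...,2]>7)&(w[...,2]<40)&(h[...,1]>50)&(h[...,0]<25)
    n,l,s,_=cv2.connectedComponentsWithStats(bed.astype(np.uint8))
    if n>1:print('bed',rect(cam,l==1+np.argmax(s[1:,4]),20))
    return y
E
python3 - <<'E'
from fit import *
for c in('top','scene'):
    im=cv2.imread(f'pics/{c}1.png'); fit(c,im,np.load(f'{c}1.npy'))
a=cv2.imread('pics/top1.png')[130:250,260:400]; b=cv2.imread('pics/scene1.png')[170:280,250:370]
f=lambda x,k:cv2.resize(x,None,fx=k,fy=k,interpolation=cv2.INTER_CUBIC)
a=f(a,4);b=f(b,4)[:,:240*2];H=max(len(a),len(b))
cv2.imwrite('pics/crop1.png',f(np.hstack([np.pad(x,((0,H-len(x)),(0,0),(0,0)))for x in(a,b)]),.75))
E
```

```text
top outer 160 ((688.4752197265625, -6.106056213378906), (157.62094116210938, 155.51414489746094), 6.487462997436523)
top hole 89 ((670.4620971679688, -8.048828125), (91.16551208496094, 91.46639251708984), 6.441927433013916)
red 57 [669.  -7. 108.] (((670.4807739257812, -7.139623641967773), (29.93378257751465, 26.490604400634766), 88.77510833740234), array([670.35352696,  -8.11694684]))
panel (((554.5182495117188, -21.736740112304688), (124.19172668457031, 118.20173645019531), 6.412716865539551), array([554.00702333, -22.24283962]))
bed (((525.3635864257812, -23.56842803955078), (184.02188110351562, 157.76260375976562), 5.740636348724365), array([500.00483928, -28.05807768]))
scene outer 158 ((692.8028564453125, -6.091552734375), (159.97630310058594, 160.3326416015625), 6.355716228485107)
scene hole 85 ((672.8208618164062, -8.1434326171875), (92.26715850830078, 89.7231674194336), 5.662642478942871)
red 85 [675.  -7. 109.] (((675.586181640625, -6.479169845581055), (34.79705047607422, 32.3409423828125), 11.96015453338623), array([676.22362213,  -6.44246876]))
panel (((527.0264892578125, -24.195846557617188), (65.60967254638672, 118.41841888427734), 5.79470157623291), array([519.59392683, -22.43226541]))
bed (((608.0901489257812, -12.017333984375), (350.459228515625, 170.58656311035156), 4.405409812927246), array([ 6.32604946e+02, -3.76455293e-01]))
```

View pics/crop1.png

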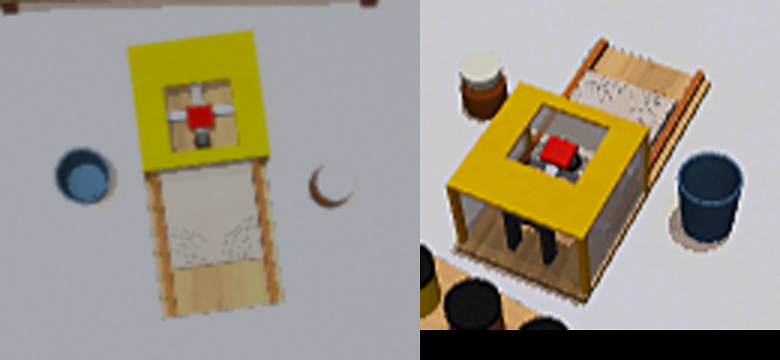

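The guard frame fits well: jig origin ≈ (625.5,-13.4), yaw ≈ 6.4°. The window centre is at jig x ≈ +46 and the panel's near edge at jig x ≈ -132.

```bash
cat > mv.py <<'E'
from h import *
YAW=np.radians(6.4); O=np.array([625.5,-13.4])
def jig(x,y,z): c,s=np.cos(YAW),np.sin(YAW); return np.array([O[0]+c*x-s*y,O[1]+s*x+c*y,z])
GOAL=R.from_euler('z',YAW)*R.from_quat([1,0,0,0])
def step(p,r,t,g=GOAL): return np.round(r.inv().apply(t-p)/250,4), np.round((r.inv()*g).as_rotvec()/np.pi,4)
E
python3 - <<'E'
from mv import *
s=arm.read_state();p=np.array([149.0,607,231.3]);r=R.from_quat(s['ee_rot'])
t=jig(-162,0,160); print(t); print(step(p,r,t))
print('inter',step(p,r,p+(t-p)/3),step(p,r,np.array([600,0,231.])))
E
```

```text
[464.5095971  -31.45796702 160.        ]
(array([1.8347, 2.1792, 0.285 ]), array([-0.    ,  0.    , -0.1122]))
inter (array([0.6116, 0.7264, 0.095 ]), array([-0.    ,  0.    , -0.1122])) (array([2.3310e+00, 1.9277e+00, 1.0000e-03]), array([-0.    ,  0.    , -0.1122]))
```

>>> arm_command:
  rows:
    - [[0.61,0.73,0.09],[0,0,0]]
    - [[0.61,0.73,0.09],[0,0,0]]
    - [[0.61,0.73,0.09],[0,0,0]]
    - [[0.61,0.73,0.09],[0,0,0]]
    - [[0.61,0.73,0.09],[0,0,0]]
  grip: 0

```text
clock: 1.4
position: [254.1, 390.7, 208.8]
ee_rot: [0.993, -0.12, -0.0, 0.0]
contact_force: [0.0, 0.7, -0.0]
gripper_width: 12.5
grasp_force: 0.0
```

>>> arm_command:
  rows:
    - [[0.61,0.73,0.09],[0,0,0]]
    - [[0.61,0.73,0.09],[0,0,0]]
    - [[0.61,0.73,0.09],[0,0,0]]
    - [[0.61,0.73,0.09],[0,0,0]]
    - [[0.61,0.73,0.09],[0,0,0]]

```text
clock: 1.9
position: [358.5, 177.5, 186.5]
ee_rot: [0.993, -0.12, 0.0, -0.0]
contact_force: [0.8, -0.5, 0.2]
gripper_width: -0.3
grasp_force: 0.0
```

>>> arm_command:
  rows:
    - [[0.61,0.73,0.1],[0,0,-0.1122]]
    - [[0.61,0.73,0.1],[0,0,-0.1122]]
    - [[0.61,0.73,0.1],[0,0,-0.1122]]
    - [[0.61,0.73,0.1],[0,0,-0.1122]]
    - [[0.61,0.73,0.1],[0,0,-0.1122]]

```text
clock: 2.4
position: [457.2, -22.3, 163.2]
ee_rot: [0.998, 0.056, 0.001, -0.0]
contact_force: [1.3, 1.3, -0.1]
gripper_width: -0.1
grasp_force: 0.0
```

Run:
```python
from fit import *; from mv import *
for k in range(3): im,d,w=cloud('scene')
cv2.imwrite('pics/s2.png',im[150:290,220:400].repeat(4,0).repeat(4,1)); fit('scene',im,w)
s=arm.read_state();p=s['position'];r=R.from_quat(s['ee_rot']);print(s['clock'],p,s['contact_force'],s['joints'])
c,sn=np.cos(YAW),np.sin(YAW);print('jig tcp',np.array([[c,sn],[-sn,c]])@(p[:2]-O))
print(step(p,r,jig(-162,0,18)))
```

```text
scene outer 157 ((692.8028564453125, -6.091552734375), (159.97630310058594, 160.3326416015625), 6.355716228485107)
scene hole 84 ((673.040283203125, -8.197715759277344), (91.96571350097656, 89.87873077392578), 6.240389347076416)
red 85 [675.  -7. 109.] (((675.586181640625, -6.479169845581055), (34.79705047607422, 32.3409423828125), 11.96015453338623), array([676.22362213,  -6.44246876]))
panel (((519.95849609375, -21.84807586669922), (123.56759643554688, 60.160526275634766), 86.56584167480469), array([521.40042035, -23.47278137]))
bed (((608.81298828125, -11.745750427246094), (351.5523376464844, 170.2437744140625), 4.262098789215088), array([631.107622  ,  -0.68026651]))
2.55 [456.78045693 -23.18567496 162.35116441] [-0.48189473  1.01001267  0.35156429] [ 3.06245996e-01  1.68498486e-01 -4.88041547e-01  7.50808127e-05
 -9.15319505e-01  1.36987078e+00]
jig tcp [-168.75886798    9.08229747]
(array([0.0279, 0.036 , 0.5774]), array([ 0.0001,  0.0003, -0.002 ]))
```

View pics/s2.png

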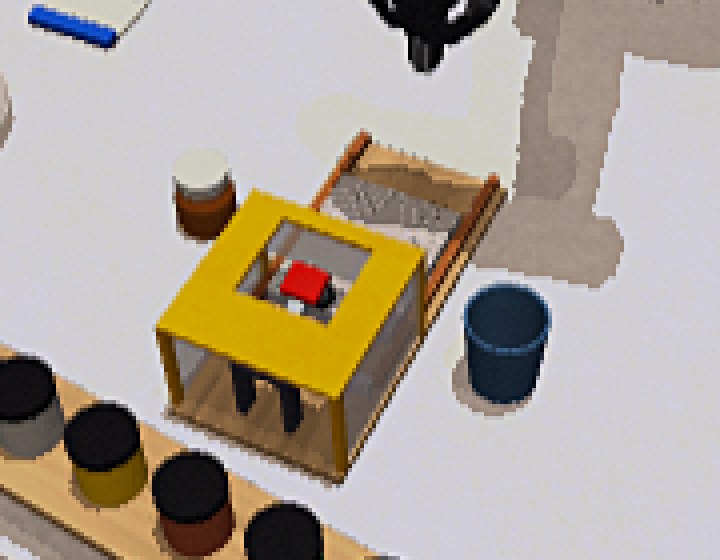

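The view matches: the panel's near edge is at about crop (400,195), and the fingertips are above the loading end. Descending behind the panel.

>>> arm_command:
  rows:
    - [[0.028,0.036,0.2],[0,0,-0.002]]
    - [[0.028,0.036,0.38],[0,0,-0.002]]
    - [[0.028,0.036,0.5],[0,0,-0.002]]
    - [[0.028,0.036,0.57],[0,0,-0.002]]
    - [[0.028,0.036,0.57],[0,0,-0.002]]

```text
clock: 3.05
position: [462.4, -28.0, 18.5]
ee_rot: [0.998, 0.06, -0.003, 0.001]
contact_force: [0.0, 1.1, -0.2]
gripper_width: 0.1
grasp_force: 0.0
```

```bash
cat > st.py <<'E'
from mv import *
import sys
a=[float(x) for x in sys.argv[1:]]
arm.get_image('scene');arm.get_image('scene')
s=arm.read_state();p=s['position'];r=R.from_quat(s['ee_rot']);print(s['clock'],p,s['contact_force'])
c,sn=np.cos(YAW),np.sin(YAW);print('jig tcp',np.array([[c,sn],[-sn,c]])@(p[:2]-O))
print(step(p,r,jig(*a)))
E
python3 st.py -101 0 18
```

```text
3.15 [464.75154296 -27.69364925  20.95645035] [0.19845137 1.06695784 1.0941159 ]
jig tcp [-161.33995748    3.71388879]
(array([0.2412, 0.0169, 0.012 ]), array([ 0.    , -0.0002,  0.0026]))
```

>>> arm_command:
  rows:
    - [[0.04,0.01,0.005],[0,0,0]]
    - [[0.07,0.01,0.005],[0,0,0]]
    - [[0.1,0.01,0.005],[0,0,0]]
    - [[0.13,0.01,0.005],[0,0,0]]
    - [[0.15,0.01,0.005],[0,0,0]]

```text
clock: 3.65
position: [502.3, -26.8, 19.3]
ee_rot: [0.998, 0.059, -0.0, 0.0]
contact_force: [-2.8, -0.6, 2.1]
gripper_width: -0.3
grasp_force: 1.4
```

>>> arm_command:
  rows:
    - [[0.015,0,0],[0,0,0]]
    - [[0.03,0,0],[0,0,0]]
    - [[0.04,0,0],[0,0,0]]
    - [[0.05,0,0],[0,0,0]]
    - [[0.06,0,0],[0,0,0]]

```text
clock: 4.15
position: [516.9, -24.9, 19.0]
ee_rot: [0.998, 0.059, -0.0, -0.0]
contact_force: [-2.1, -0.4, 0.3]
gripper_width: -0.0
grasp_force: 0.9
```

```bash
python3 st.py -101 0 18
```

```text
4.25 [517.67099811 -24.77321012  19.11648842] [-0.37034697 -0.10006027 -0.39877154]
jig tcp [-108.42476242    0.71725235]
(array([0.0297, 0.0031, 0.0045]), array([-0.    , -0.0005,  0.0021]))
```

>>> arm_command:
  rows:
    - [[0.008,0,0],[0,0,0]]
    - [[0.014,0,0],[0,0,0]]
    - [[0.02,0,0],[0,0,0]]
    - [[0.024,0,0],[0,0,0]]
    - [[0.028,0,0],[0,0,0]]

```text
clock: 4.75
position: [523.7, -24.2, 19.1]
ee_rot: [0.998, 0.059, -0.0, 0.0]
contact_force: [-3.1, -0.3, 0.7]
gripper_width: 0.0
grasp_force: 1.1
```

>>> arm_command:
  rows:
    - [[0.004,0,0],[0,0,0]]
    - [[0.008,0,0],[0,0,0]]
    - [[0.008,0,0],[0,0,0]]

```text
clock: 5.05
position: [525.2, -24.0, 19.0]
ee_rot: [0.998, 0.059, -0.001, 0.0]
contact_force: [-4.0, -0.1, 1.5]
gripper_width: 0.2
grasp_force: 1.7
```

>>> arm_command:
  rows:
    - [[0.006,0,0],[0,0,0]]
    - [[0.01,0,0],[0,0,0]]
    - [[0.014,0,0],[0,0,0]]
    - [[0.014,0,0],[0,0,0]]

```text
clock: 5.45
position: [525.3, -24.2, 18.6]
ee_rot: [0.998, 0.058, -0.004, 0.0]
contact_force: [-9.1, 1.6, 6.9]
gripper_width: -0.0
grasp_force: 4.7
```

Force rises with no motion, and the TCP is at jig x ≈ -101, so the panel is seated. Backing off and rising.

>>> arm_command:
  rows:
    - [[-0.05,0,0],[0,0,0]]
    - [[-0.1,0,-0.02],[0,0,0]]
    - [[-0.12,0,-0.2],[0,0,0]]
    - [[-0.12,0,-0.4],[0,0,0]]
    - [[-0.12,0,-0.58],[0,0,0]]

```text
clock: 5.95
position: [500.0, -27.0, 167.0]
ee_rot: [0.998, 0.059, 0.002, -0.0]
contact_force: [0.9, 0.0, 0.5]
gripper_width: -0.2
grasp_force: 0.0
```

```bash
python3 - <<'E'
from fit import *
arm.get_image('scene');im,d,w=cloud('scene');fit('scene',im,w)
cv2.imwrite('pics/s3.png',im[150:290,220:400].repeat(4,0).repeat(4,1))
E
python3 st.py 45 0 170
```

```text
scene outer 158 ((692.4042358398438, -6.135948181152344), (160.77833557128906, 160.3326416015625), 6.355716228485107)
scene hole 84 ((673.3102416992188, -8.168193817138672), (92.50892639160156, 89.87873077392578), 6.240389347076416)
red 85 [676.  -7. 109.] (((675.586181640625, -6.479169845581055), (34.79705047607422, 32.3409423828125), 11.96015453338623), array([676.22362213,  -6.44246876]))
panel (((646.0347290039062, -58.88578796386719), (27.15644645690918, 22.37447738647461), 0.21089942753314972), array([649.52249676, -61.25985802]))
bed (((607.9588012695312, -11.473121643066406), (351.0152893066406, 168.7740020751953), 4.67623233795166), array([608.43498573,  -5.66424705]))
6.15 [500.29788106 -26.65028703 165.93428849] [-0.61835035  0.04907213 -0.65170524]
jig tcp [-125.89884456    0.78843633]
(array([ 0.6836,  0.0074, -0.0125]), array([-0.0003, -0.0018,  0.002 ]))
```

View pics/s3.png

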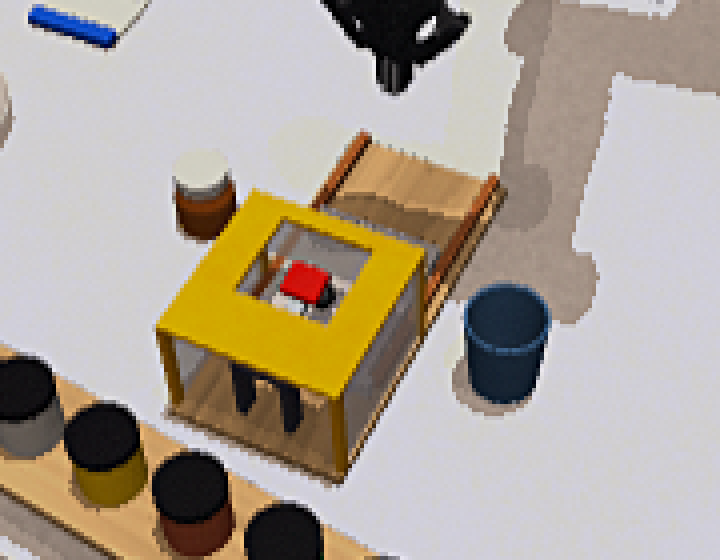

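The panel is now mostly under the guard, with its near edge running from about crop (322,207) to (440,243). Moving above the window and checking that edge numerically.

>>> arm_command:
  rows:
    - [[0.2,0.007,-0.013],[0,0,0]]
    - [[0.38,0.007,-0.013],[0,0,0]]
    - [[0.54,0.007,-0.013],[0,0,0]]
    - [[0.684,0.007,-0.013],[0,0,0]]
    - [[0.684,0.007,-0.013],[0,0,0]]

```text
clock: 6.65
position: [672.1, -8.2, 163.4]
ee_rot: [0.998, 0.059, -0.001, 0.0]
contact_force: [-1.2, 0.2, -1.0]
gripper_width: 0.0
grasp_force: 0.0
```

```bash
python3 - <<'E'
from fit import *; from mv import *
uv=np.array([[220+322/4,150+207/4],[220+440/4,150+243/4]]); p=plane('scene',uv,30)[:,:2]-O
c,s=np.cos(YAW),np.sin(YAW); print('edge jig',p@np.array([[c,-s],[s,c]]))
im,d,w=cloud('top');cv2.imwrite('pics/t4.png',im[110:240,250:400].repeat(4,0).repeat(4,1))
E
python3 st.py 45 0 118
```

```text
edge jig [[-85.56299962 -56.2898045 ]
 [-91.9377914   58.76407956]]
6.8 [668.11165289  -8.79346375 165.30130415] [-1.47610021 -0.40827297 -0.20193035]
jig tcp [42.85957931 -0.1720475 ]
(array([ 0.0093, -0.0006,  0.1892]), array([0.    , 0.0012, 0.0019]))
```

View pics/t4.png

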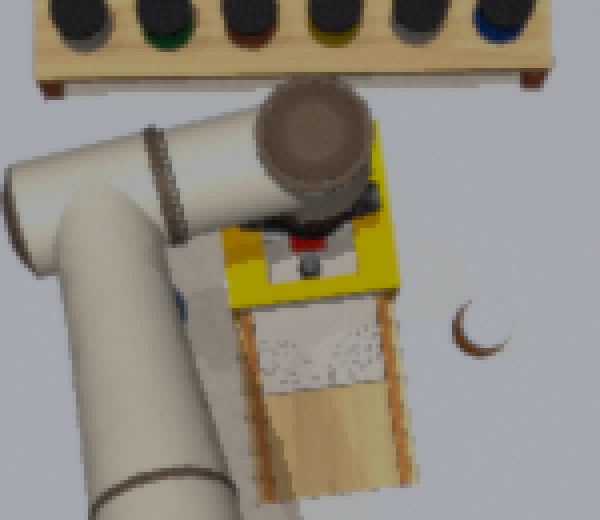

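The panel edge is at jig x ≈ -89, so it is seated, and the gripper is centred over the window. Descending.

>>> arm_command:
  rows:
    - [[0.004,0,0.06],[0,0,0]]
    - [[0.004,0,0.12],[0,0,0]]
    - [[0.004,0,0.16],[0,0,0]]
    - [[0.004,0,0.19],[0,0,0]]
    - [[0.004,0,0.19],[0,0,0]]

```text
clock: 7.3
position: [669.3, -8.6, 118.5]
ee_rot: [0.998, 0.059, -0.001, 0.0]
contact_force: [0.4, -0.3, 0.7]
gripper_width: 0.2
grasp_force: 0.0
```

>>> arm_command:
  rows:
    - [[0,0,0.02],[0,0,0]]
    - [[0,0,0.04],[0,0,0]]
    - [[0,0,0.06],[0,0,0]]
    - [[0,0,0.075],[0,0,0]]
    - [[0,0,0.075],[0,0,0]]

```text
clock: 7.8
position: [670.0, -8.7, 101.7]
ee_rot: [0.998, 0.059, -0.0, 0.0]
contact_force: [-1.1, -0.8, 1.4]
gripper_width: -0.3
grasp_force: 0.9
```

>>> arm_command:
  rows:
    - [[0,0,0.012],[0,0,0]]
    - [[0,0,0.024],[0,0,0]]
    - [[0,0,0.036],[0,0,0]]
    - [[0,0,0.046],[0,0,0]]
    - [[0,0,0.046],[0,0,0]]

```text
clock: 8.3
position: [669.8, -8.8, 90.1]
ee_rot: [0.998, 0.059, -0.0, 0.0]
contact_force: [-2.8, -0.2, 4.0]
gripper_width: 0.1
grasp_force: 2.4
```

>>> arm_command:
  rows:
    - [[0,0,0.006],[0,0,0]]
    - [[0,0,0.012],[0,0,0]]
    - [[0,0,0.016],[0,0,0]]
    - [[0,0,0.016],[0,0,0]]

```text
clock: 8.7
position: [669.9, -8.8, 89.9]
ee_rot: [0.998, 0.06, -0.0, 0.001]
contact_force: [-9.9, 0.5, 18.9]
gripper_width: -0.0
grasp_force: 9.4
```

At z ≈ 90 the force jumps to 19 N, which is the end stop. Withdrawing straight up.

>>> arm_command:
  rows:
    - [[0,0,0],[0,0,0]]
    - [[0,0,-0.06],[0,0,0]]
    - [[0,0,-0.2],[0,0,0]]
    - [[0,0,-0.38],[0,0,0]]
    - [[0,0,-0.5],[0,0,0]]

```text
clock: 9.2
position: [671.9, -8.4, 214.0]
ee_rot: [0.998, 0.059, 0.003, -0.0]
contact_force: [0.0, 0.0, -0.1]
gripper_width: -0.3
grasp_force: 0.0
```

>>> arm_command:
  rows:
    - [[-0.2,0,-0.1],[0,0,0]]
    - [[-0.4,0,-0.1],[0,0,0]]
    - [[-0.6,0,-0.1],[0,0,0]]
    - [[-0.6,0,-0.1],[0,0,0]]
    - [[-0.6,0,-0.1],[0,0,0]]

```text
clock: 9.7
position: [521.0, -26.3, 236.6]
ee_rot: [0.998, 0.059, 0.001, -0.0]
contact_force: [0.2, -0.1, 0.4]
gripper_width: 0.4
grasp_force: 0.0
```

Run:
```python
from fit import *
arm.get_image('scene');im,d,w=cloud('scene');fit('scene',im,w)
cv2.imwrite('pics/s5.png',im[150:290,220:400].repeat(4,0).repeat(4,1))
s=arm.read_state();print(s['position'],s['contact_force'],abs(s['joint_vel']).max())
```

```text
scene outer 158 ((691.6923217773438, -6.215248107910156), (162.21109008789062, 160.3326416015625), 6.355716228485107)
scene hole 83 ((673.4920654296875, -8.076881408691406), (93.61614227294922, 89.7231674194336), 5.662641525268555)
panel (((649.9362182617188, -59.92517852783203), (35.76900863647461, 24.236648559570312), 34.634334564208984), array([647.22602765, -59.99740063]))
bed (((607.1294555664062, -16.84253692626953), (352.40533447265625, 171.32638549804688), 6.290894508361816), array([608.45879096,  -6.37233483]))
[523.05547879 -25.85149472 236.19133187] [ 0.16972643 -0.26610449  0.07086644] 0.024919897694676073
```

View pics/s5.png

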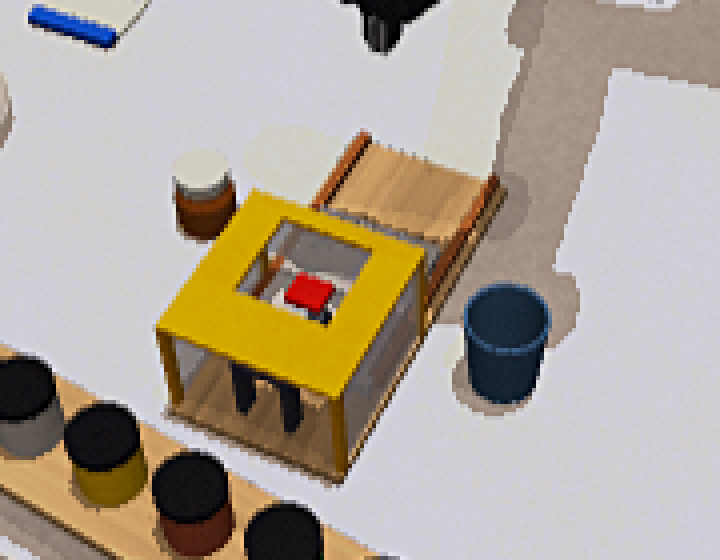

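The pad now sits lower, at crop (310,292), with no red left above 95 mm. The panel is seated and the arm is clear.

```bash
python3 -c "
from bench import arm
print(arm.job_done())"
```

```text
the job is handed in; nothing more can be done
None
```

The panel was pushed against the stop, the lever pressed down to its end stop through the window and left down, the arm withdrawn with no sign of touching the guard, and the job handed in at about 10 s; the hand-in gave no verdict.

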